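# Clamp a switch plate with a wing screw

## Robot

A 6-joint arm with a two-finger parallel gripper is mounted at the origin on the work surface. World frame = base frame: x ahead of the robot, y to its left, z up, the work surface at z = 0. Lengths are in mm, angles in rad, forces in N, time in s.
With the tool pointing down it reaches from about 400 to 825 mm from the base axis. Payload 7 kg.
Tool frame: the origin (TCP) lies on the centre line of the jaws, within the pads' length; the fingertips stand 22 mm ahead of it and the grasp point (between the pads) lies 3 mm ahead of it; z points along the fingers, y is the line along which they close (so a half turn about z gives the same grasp; the last joint's range is limited). The gripper opens to 88 mm and grips with 3 to 60 N. Pads are 19 mm wide; open, the fingers measure 130 mm over their backs; the gripper's body (78 mm by 193 mm) begins 47 mm behind the grasp point.
Start: joints at [-0.927, 0.359, 0.012, 0, -1.224, -0.288], TCP at [235.102, -632.71, 248.561] pointing down, gripper open.
Joint ranges: [-3.07, 3.07], [-1.43, 2.12], [-1.02, 1.25], [-3.03, 1.67], [-3.05, -0], [-3.03, 3.03]. Speed limits (rad/s): [2.39, 2.39, 3.01, 3.14, 3.14, 3.14].

## Interface

Orientations are given as a unit quaternion [w, x, y, z].
In Python, from station import bot, optics gives the robot as it stands.
- The arm moves only by the tool play_rows, never from a script. Its argument "rows" is a list that holds one entry, the list of rows, each a list of 5 numbers: the opening, from 0 (shut) to 1 (fully open), then the shift along the tool's x, y, z in cm, then the turn about the tool's z in degrees. A call has 1 to 20 rows; each row shifts and turns the commanded pose from where the row before left it, along the tool's axes as they then stand; what a row does not reach is not made up. A row lasts 1/12 s, in which the tool goes at most 41.7 mm and 7.16 degrees, less where a joint would pass 70% of its speed; a pose out of reach is approached as far as the arm can. A call with a gripper value outside its range is refused whole. The fingers move at their own pace and stop on an object; the grip force is fixed at half the most. Time passes only in rows, so rows that do not move let the fingers close. It gives the time, the measured TCP pose, the force, the opening and the grip force at its end, in the units of the state.
- bot.sense(): the state, without advancing time (a new reading comes with each control period).
- optics.get_image(name): name is "scene" or "top" or "wrist"; returns the picture (384x512x3 uint8, red, green, blue); there is no depth.
- optics.camera_params(name): a dict with "intrinsics" (3x3 intrinsics, pixels), "world_to_cam" (4x4, takes a point from world to camera coordinates); the wrist camera has in their place "tool_from_camera" (4x4, takes a point from camera to tool coordinates, whose origin is the TCP and whose axes are the flange's). Camera axes: x right, y down, z forward; pixel columns grow to the right and rows downward; lengths in mm; the calibration is good to about 2 mm. A picture is of the moment at which its call begins: read the wrist's pose just before it. camera_params takes no time and is no camera call.
- bot.sign_off(): hands the job in; it is judged then, once.
The state is a dict: "t": time; "qpos": joint angles; "qvel": joint speeds; "effort": joint torques, N m; "ee_pos": TCP position; "orientation": TCP orientation; "ft_force": force on the tool from outside, world axes, zero at the start; "torque": the same for the moment, N m; "gripper_width": finger opening in mm; "gripper_force": force on a finger pad.
Only numpy, scipy, OpenCV 4.12 (cv2) and the standard library are available. Lean on these libraries where they do the work, as an engineer would, in place of code of your own. Each camera call takes 0.05 s, during which the arm holds its last target. There are 200 camera calls.

## Task

Slide the switch plate along the bed of the hold-down jig until it sits squarely and fully home against the metal fence, then tighten the yellow wing screw clockwise until its rubber foot holds the plate firmly, ready for drilling. The plate is brittle, so stop soon after the screw begins to bite (about 15 to 20 newtons of clamping), keep the gripper from pushing on the thin white guard beside the wings, and leave the cup, the tin and the ball where they are.

Things in the scene. Friction and masses are not known exactly. Their poses are not given: they have to be found in the camera images.
- jig: Hold-down jig fixed to the counter. Plywood bed, top at z = 20 mm, x = -140 to +95, y = -65 to +65. Origin on the counter, under the plate's centre when the plate is home; x runs along the bed to the fence, z up. Fence face at x = +57, 110 mm wide, 16 mm above the bed. A post behind it carries an arm 36 mm wide, x = 21 to 91, underside 32 and top 44 mm above the bed.
- screw (a point): Point on the upright axis of the wing screw on top of the jig's arm (jig x = 43, y = 0, z = 64 mm), axes as the jig's. Below the arm on this axis hangs the screw's springy round rubber foot, 16 mm across, at the start 3 to 12 mm above a plate under it; its height setting differs every time and is not measured. Clockwise from above lowers the foot 5 mm per rad; pressing, it gives about 1 mm per 11 N.
- plate: Loose white switch wall plate on the bed, 114 (x) x 70 (y) x 6 mm, about 140 g, brittle. Origin at the centre of its underside. In its middle a grey switch housing 68 (x) x 34 (y) mm stands up to 16 mm above the underside and can be pinched across its 34 mm. It starts 35 to 70 mm short of home and askew. Home: +x edge flat on the fence, axes along the jig's, origin at jig x = 0.
- wing_grip (a point): Point on the screw axis at the middle of the yellow wings, 75 mm above the bed. The wings are one upright blade 56 mm long along this point's x, 9 mm thick along its y, from 15 mm below to 12 mm above it; z up. Turning freely takes about 0.22 N m, and it stays where left; once the foot bites, each newton of clamping adds 0.005 N m (0.1 at 20 N). It bites after 0.6 to 2.4 rad.
- guard: Thin white upright guard panel 60 (x) x 5 (y) x 46 (z) mm on the jig's arm, on the +y side of the wing screw. Origin at the middle of the lower edge of the face towards the wings, 36 mm above the bed; that face is 37 mm from the screw axis, and the wing tips (28 mm) pass 9 mm from it. Its top is 7 mm above wing_grip. Must not be pushed.
- cup: Mint ceramic cup, 80 mm across, 90 mm tall; bystander. Origin under its centre.
- tin: Round stainless pin tin, 75 mm across, 34 mm tall; bystander. Origin under its centre.
- ball_center (a point): Centre of the purple dryer ball, 66 mm across, resting in a white dish; bystander.
Things that resemble listed ones, but are neither listed nor needed, are in the scene too. What is shaped like the plate but brown is not meant.

How it is judged (in metres and radians):
On the way, in this order (a step that is already met when the one before it is completed fails the run):
1. the switch plate is fully home, square against the fence (x of plate in the frame of jig above -0.003 m and angle between the x axis of plate and the x axis of jig, either way round below 0.06 rad and y of plate in the frame of jig between -0.018 and 0.018 m and z of plate in the frame of jig below 0.023 m), for 0.2 s.
2. the wing screw clamps the plate in place (8 N or more), the robot off the plate (all of step 1 and contact force between plate and jig above 8 N and contact force between each of the fingers, the arm and plate below 0.3 N), for 0.3 s.
At the end, for the whole second after the job is handed in: The plate lies on the bed, within 3 mm of the fence, within 0.06 rad of square and within 18 mm of the jig's middle, at rest, pressed onto the jig with at least 8 N by the wing screw's foot and not touched by the robot (all of step 2 and linear speed of plate below 0.01 m/s).
It fails at once if the brittle plate is pressed against the jig with more than 35 N (over-tightened or rammed) (contact force between plate and jig above 35 N).
It fails at once if the robot pushes the white guard with more than 8 N (contact force between any of the fingers, the arm and guard above 8 N).
It fails at once if the cup, the tin or the ball is displaced by more than 30 mm (distance of any of cup, tin, ball_center from where it was at the start of the episode above 0.03 m).
It also fails if it takes over 72 s, if anything falls off the work surface, if the arm or the gripper's body presses on something with over 40 N, if the wrist force passes 120 N, or if a joint passes its speed limit or range.

## Working session

There is one attempt and no reset: what is moved stays moved. The work goes in short steps, Python scripts to look and compute and a tool call to move; the robot and the scene stay as the last step left them, time stands still between calls to the robot, and variables do not carry over. Pictures are saved under pics/ and viewed, at most 10 in all, crops included, and the job is handed in when it is done.

Besides the shell and the picture viewer there is one more tool, called after "Call:" by a JSON object that holds its "op" and its "data". play_rows: Moves the arm, as the interface text tells. Its arguments: {"type":"object","properties":{"rows":{"type":"array"}},"required":["rows"]}

```bash
mkdir -p pics; ls; python3 - <<'E'
from station import bot, optics
import cv2,numpy as np
s=bot.sense();print(s)
a=optics.get_image("scene");b=optics.get_image("top")
cv2.imwrite("pics/scene.png",cv2.resize(a[:,:,::-1],(800,600),interpolation=cv2.INTER_CUBIC))
cv2.imwrite("pics/top.png",cv2.resize(b[:,:,::-1],(800,600),interpolation=cv2.INTER_CUBIC))
for n in("scene","top","wrist"):print(n,{k:np.round(v,4).tolist() for k,v in optics.camera_params(n).items()})
E
```

```text
pics
{'t': 0.0, 'qpos': array([-9.26921870e-01,  3.59425739e-01,  1.10494433e-02, -3.63518681e-04,
       -1.22408319e+00, -2.88100165e-01]), 'qvel': array([-0.00086586, -0.00142646, -0.000318  , -0.0003479 , -0.0010279 ,
       -0.00018563]), 'effort': array([ 1.15142561e-04, -5.82725573e+01,  2.93065470e+01,  6.99709922e+00,
        7.22651108e-03, -1.63213567e-04]), 'ee_pos': array([ 234.93724013, -632.3109687 ,  247.59101501]), 'orientation': array([-2.20960219e-04, -1.76889465e-01,  9.84230357e-01,  8.19695552e-04]), 'ft_force': array([-0.25203223,  0.18154453,  0.4096661 ]), 'torque': array([ 0.00721621, -0.04105005, -0.03179786]), 'gripper_force': 0.0, 'gripper_width': 87.48030059353931}
scene {'intrinsics': [[461.7618, 0.0, 248.7533], [0.0, 461.7618, 195.8647], [0.0, 0.0, 1.0]], 'world_to_cam': [[-0.7058, 0.7084, 0.0061, 338.1018], [0.4342, 0.4393, -0.7865, -161.1866], [-0.5598, -0.5524, -0.6176, 1493.4542], [0.0, 0.0, 0.0, 1.0]]}
top {'intrinsics': [[441.4609, 0.0, 261.6816], [0.0, 441.4609, 190.64], [0.0, 0.0, 1.0]], 'world_to_cam': [[0.0074, -0.9999, 0.0073, 1.6001], [-0.9993, -0.0076, -0.0378, 479.7663], [0.0379, -0.0071, -0.9993, 1229.0583], [0.0, 0.0, 0.0, 1.0]]}
wrist {'intrinsics': [[312.3123, 0.0, 255.006], [0.0, 312.3123, 192.8452], [0.0, 0.0, 1.0]], 'tool_from_camera': [[-0.0006, -0.9547, -0.2977, 81.0999], [1.0, -0.0008, 0.0006, -0.6563], [-0.0008, -0.2977, 0.9547, -135.3706], [0.0, 0.0, 0.0, 1.0]]}
```

View pics/top.png

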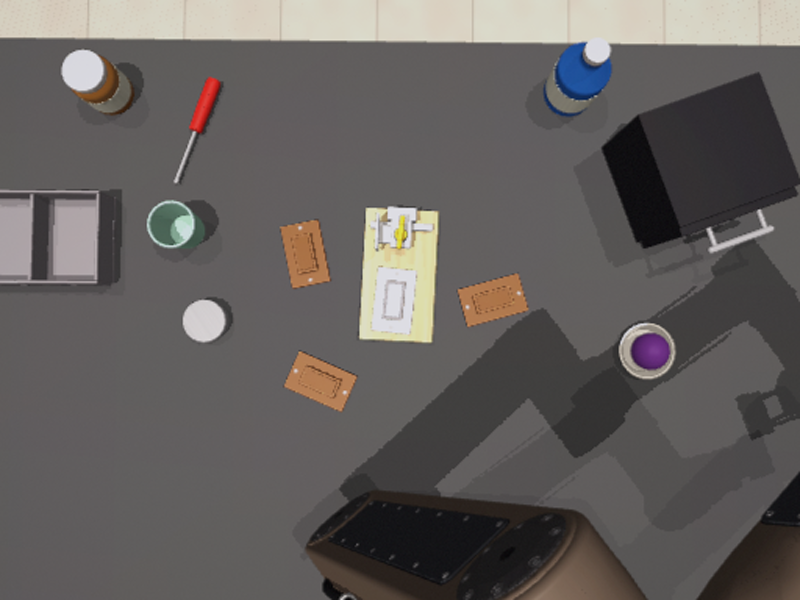

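View pics/scene.png

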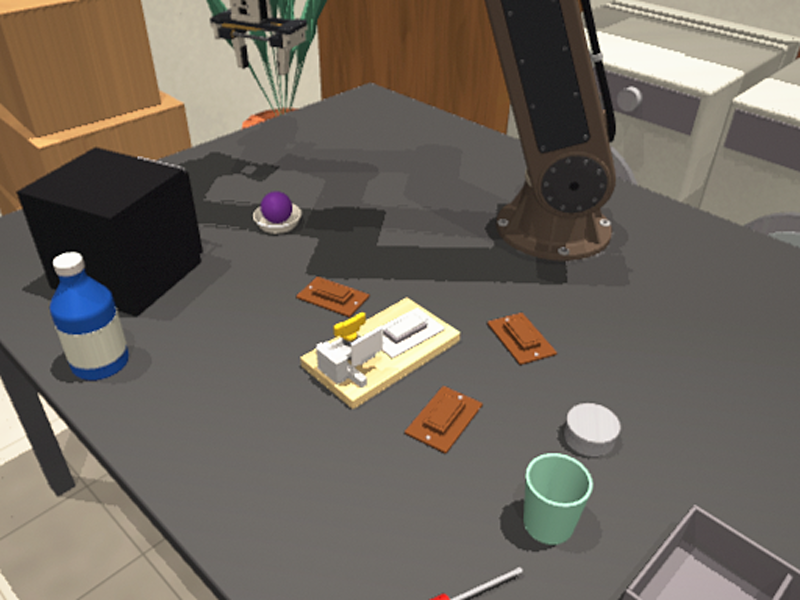

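The top view shows the bed with corners at (367,207), (438,210), (433,343), (360,340). The plate is centred near (395,300), the wings near (401,232), and the guard at x≈377 on the left (+y) side. Brown lookalikes lie around the bed, clear of the jig.

```bash
cat > h.py <<'E'
from station import bot, optics
import cv2,numpy as np
from scipy.spatial.transform import Rotation as R
def tool(s):
    T=np.eye(4);w,x,y,z=s["orientation"];T[:3,:3]=R.from_quat([x,y,z,w]).as_matrix();T[:3,3]=s["ee_pos"];return T
def cam(name,s=None):
    p=optics.camera_params(name);K=np.array(p["intrinsics"])
    C=np.linalg.inv(p["world_to_cam"]) if name!="wrist" else tool(s)@np.array(p["tool_from_camera"])
    return K,C
def ray(uv,z,K,C):
    d=C[:3,:3]@np.linalg.solve(K,[uv[0],uv[1],1]);o=C[:3,3];return o+d*(z-o[2])/d[2]
def proj(P,K,C):
    q=np.linalg.inv(C)@np.append(P,1);q=K@q[:3];return q[:2]/q[2]
E
python3 - <<'E'
from h import *
K,C=cam("top")
for n,u,v,z in [("TL",367,207,20),("TR",438,210,20),("BR",433,343,20),("BL",360,340,20),("pTL",381,267,26),("pTR",417,270,26),("pBR",411,334,26),("pBL",372,331,26),("wtop",403,216,95),("wbot",400,248,95)]:
    print(n,ray((u/1.5625,v/1.5625),z,K,C).round(1))
s=bot.sense();T=tool(s);print(T.round(3))
E
```

```text
TL [641.3  81.3  20. ]
TR [637.  -45.6  20. ]
BR [399.5 -38.1  20. ]
BL [403.9  91.4  20. ]
pTL [533.5  55.1  26. ]
pTR [528.7  -8.7  26. ]
pBR [415.3   1.1  26. ]
pBL [420.  70.  26.]
wtop [613.9  16.7  95. ]
wbot [560.   21.3  95. ]
[[-9.37000e-01 -3.48000e-01 -1.00000e-03  2.34959e+02]
 [-3.48000e-01  9.37000e-01  1.00000e-03 -6.32358e+02]
 [ 0.00000e+00  1.00000e-03 -1.00000e+00  2.47714e+02]
 [ 0.00000e+00  0.00000e+00  0.00000e+00  1.00000e+00]]
```

Call:
{"op": "play_rows", "data": {"rows": [[[1,-2.4,2.6,0,0],[1,-2.4,2.6,0,0],[1,-2.4,2.6,0,0],[1,-2.4,2.6,0,0],[1,-2.4,2.6,0,0],[1,-2.4,2.6,0,0],[1,-2.4,2.6,0,0],[1,-2.4,2.6,0,0],[1,-2.4,2.6,0,0],[1,-2.4,2.6,0,0],[1,-2.4,2.6,0,0],[1,-2.4,2.6,0,0],[1,-2.4,2.6,0,0],[1,-2.4,2.6,0,0],[1,-2.4,2.6,0,0],[1,-2.4,2.6,0,0],[1,-2.4,2.6,0,0],[1,-2.4,2.6,0,0],[1,-2.4,2.6,0,0],[1,-2.4,2.6,0,0]]]}}

```text
t: 1.77
ee_pos: [504.0, 23.7, 248.5]
orientation: [-0.0, -0.177, 0.984, 0.0]
ft_force: [1.5, -1.1, -0.1]
gripper_width: 87.7
gripper_force: 0.0
```

Call:
{"op": "play_rows", "data": {"rows": [[[1,0,0,0,-7],[1,0,0,0,-7],[1,0,0,0,-7],[1,0,0,0,-7],[1,0,0,0,-7],[1,0,0,0,-7],[1,0,0,0,-7],[1,0,0,0,-7],[1,0,0,0,-7],[1,0,0,0,-7],[1,0,0,0,-7],[1,0,0,0,-7],[1,0,0,0,-7],[1,0,0,0,-7],[1,0,0,0,-7],[1,0,0,0,-7],[1,0,0,0,-7],[1,0,0,0,-7],[1,0,0,0,-7],[1,0,0,0,-7]]]}}

```text
t: 3.43
ee_pos: [503.6, 21.9, 248.2]
orientation: [0.0, 0.986, -0.167, -0.0]
ft_force: [0.4, -0.0, 0.4]
gripper_width: 87.4
gripper_force: 0.0
```

Call:
{"op": "play_rows", "data": {"rows": [[[1,0,0,0,-6],[1,0,0,0,-6],[1,0,0,0,-6],[1,0,0,0,0],[1,0,0,0,0],[1,0,0,0,0]]]}}

```text
t: 3.93
ee_pos: [503.8, 21.9, 248.4]
orientation: [0.0, 1.0, -0.016, -0.0]
ft_force: [0.0, 0.4, -0.4]
gripper_width: 87.9
gripper_force: 0.0
```

```bash
python3 - <<'E'
from h import *
s=bot.sense();print(s["t"],s["qpos"].round(3),s["ee_pos"].round(1));T=tool(s);print(T.round(4))
np.save("T1.npy",T)
a=optics.get_image("wrist");cv2.imwrite("pics/w1raw.png",a[:,:,::-1])
cv2.imwrite("pics/w1.png",cv2.resize(a[:,:,::-1],(800,600),interpolation=cv2.INTER_CUBIC))
E
```

```text
3.9333 [ 0.434  0.076 -0.356 -0.    -1.139  1.106] [503.8  21.9 248.4]
[[ 9.995000e-01 -3.160000e-02 -3.000000e-04  5.038054e+02]
 [-3.160000e-02 -9.995000e-01 -1.000000e-04  2.189800e+01]
 [-3.000000e-04  1.000000e-04 -1.000000e+00  2.484119e+02]
 [ 0.000000e+00  0.000000e+00  0.000000e+00  1.000000e+00]]
```

View pics/w1.png

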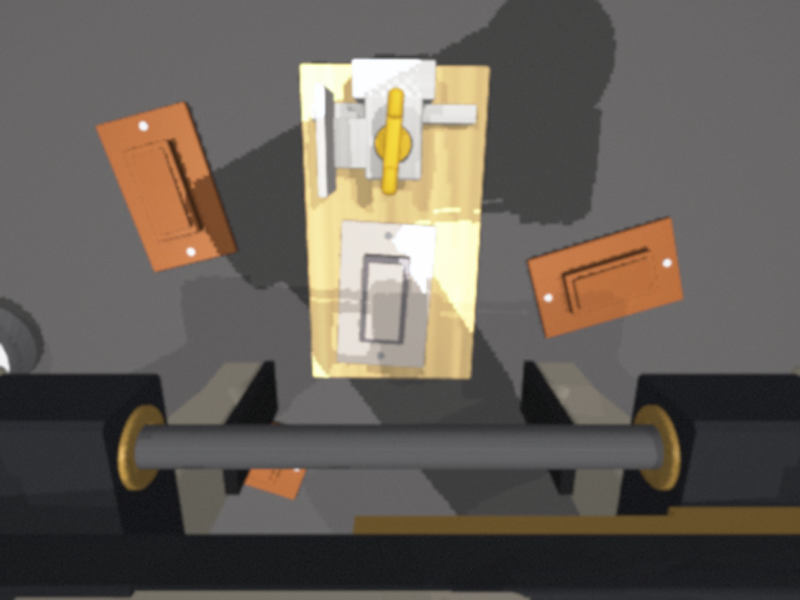

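The wrist view shows the bed corners at (301,64), (490,67), (471,378) and (313,378). The plate corners are at (343,221), (436,227), (427,368) and (337,362), and the blade runs from (397,90) to (389,193). The guard is on the left at x≈325.

```bash
python3 - <<'E'
from h import *
K,C=cam("wrist",bot.sense());C=np.load("T1.npy")@np.array(optics.camera_params("wrist")["tool_from_camera"])
def W(pts,z): return np.array([ray((u/1.5625,v/1.5625),z,K,C)[:2] for u,v in pts])
def fit(A,B): # A model, B world
    a=A-A.mean(0);b=B-B.mean(0);th=np.arctan2((a[:,0]*b[:,1]-a[:,1]*b[:,0]).sum(),(a*b).sum())
    Rm=np.array([[np.cos(th),-np.sin(th)],[np.sin(th),np.cos(th)]]);t=B.mean(0)-Rm@A.mean(0);return th,t,Rm
bed=W([(301,64),(490,67),(471,378),(313,378)],20)
th,t,Rm=fit(np.array([[95,65],[95,-65],[-140,-65],[-140,65]]),bed);print("jig",np.degrees(th),t, (bed-t)@Rm)
pl=W([(343,221),(436,227),(427,368),(337,362)],26)
tp,pp,_=fit(np.array([[57,35],[57,-35],[-57,-35],[-57,35]]),pl);print("plate",np.degrees(tp),pp,"in jig",(pp-t)@Rm)
h=W([(363,256),(408,258),(403,343),(361,342)],36);print("housing",h.mean(0).round(1))
b=W([(397,90),(389,193)],107);d=b[0]-b[1];print("blade",np.linalg.norm(d),np.degrees(np.arctan2(d[1],d[0])),b.mean(0),(b.mean(0)-t)@Rm)
print("screw by jig",Rm@[43,0]+t)
g=W([(318,85),(334,87),(333,193),(318,197)],102);print("guard top in jig",((g-t)@Rm).round(1))
E
```

```text
jig -2.5677325075609785 [544.91367824  23.5684743 ] [[  94.32006378   63.95725015]
 [  94.05574802  -64.35795808]
 [-138.33139138  -64.57213588]
 [-140.04442042   64.97284381]]
plate -5.354628474606721 [476.58742123  32.20380283] in jig [-68.64452068   5.56561557]
housing [477.1  33.4]
blade 53.00942137847274 -6.705507881691187 [587.75799348  21.72916375] [42.88369959  0.08197809]
screw by jig [587.87050446  21.64205767]
guard top in jig [[71.8 40.2]
 [70.9 31.7]
 [15.6 33.8]
 [13.3 42.3]]
```

Call:
{"op": "play_rows", "data": {"rows": [[[1,-2.0,-0.5,0,1.8],[1,-2.1,-0.5,0,1.7],[1,0,0,3,0],[1,0,0,3,0],[1,0,0,3,0],[1,0,0,3,0],[1,0,0,3,0],[1,0,0,2,0],[1,0,0,1.5,0],[1,0,0,0.9,0],[1,0,0,0,0],[1,0,0,0,0]]]}}

```text
t: 4.98
ee_pos: [463.6, 33.7, 54.7]
orientation: [0.0, 0.999, -0.045, -0.0]
ft_force: [0.3, 1.2, 0.5]
gripper_width: 87.7
gripper_force: 0.0
```

Call:
{"op": "play_rows", "data": {"rows": [[[1,0,0,0.45,0],[0.6,0,0,0,0],[0.5,0,0,0,0],[0.4,0,0,0,0],[0.3,0,0,0,0],[0.3,0,0,0,0],[0.3,0,0,0,0],[0.3,0,0,0,0],[0.3,0,0,0,0]]]}}

```text
t: 5.73
ee_pos: [463.4, 33.7, 50.1]
orientation: [-0.0, 0.999, -0.045, 0.0]
ft_force: [0.1, -0.3, -0.1]
gripper_width: 39.8
gripper_force: 0.0
```

Call:
{"op": "play_rows", "data": {"rows": [[[0.2,0,0,0,0],[0.2,0,0,0,0],[0.2,0,0,0,0],[0.2,0,0,0,0],[0.2,0,0,0,0]]]}}

```text
t: 6.15
ee_pos: [463.4, 33.8, 50.1]
orientation: [-0.0, 0.999, -0.045, 0.0]
ft_force: [-1.1, 0.5, 1.2]
gripper_width: 33.5
gripper_force: 30.0
```

Call:
{"op": "play_rows", "data": {"rows": [[[0.2,0,0,0,-1.3],[0.2,0,0,0,-1.3],[0.2,0.6,0.08,0,0],[0.2,0.6,0.08,0,0],[0.2,0.6,0.08,0,0],[0.2,0.6,0.08,0,0],[0.2,0.6,0.08,0,0],[0.2,0.6,0.08,0,0],[0.2,0.6,0.08,0,0],[0.2,0.6,0.08,0,0],[0.2,0,0,0,0],[0.2,0,0,0,0]]]}}

```text
t: 7.15
ee_pos: [512.3, 25.3, 50.1]
orientation: [-0.0, 1.0, -0.022, 0.001]
ft_force: [0.4, -0.1, 0.8]
gripper_width: 33.7
gripper_force: 30.0
```

Call:
{"op": "play_rows", "data": {"rows": [[[0.55,0,0,0,0],[0.55,0,0,0,0],[0.55,0,0,0,0],[0.55,0,0,0,0],[0.55,0,0,-1,0],[0.55,0,0,-1,0],[0.22,-2,0,0,0],[0.22,-2,0,0,0],[0.22,-2.4,0,0,0],[0.22,0,0,0,0],[0.22,0,0,0,0],[0.22,0,0,0,0],[0.22,0,0,0,0],[0.22,0,0,0,0],[0.22,0,0,0,0]]]}}

```text
t: 8.4
ee_pos: [447.6, 28.1, 70.1]
orientation: [0.0, 1.0, -0.022, 0.0]
ft_force: [-0.3, 0.0, 0.5]
gripper_width: 19.4
gripper_force: 0.0
```

```bash
python3 - <<'E'
from h import *
s=bot.sense();print(s["t"],s["ee_pos"].round(1),s["gripper_width"]);T=tool(s);np.save("T2.npy",T)
a=optics.get_image("wrist");cv2.imwrite("pics/w2.png",cv2.resize(a[:,:,::-1],(800,600),interpolation=cv2.INTER_CUBIC))
b=optics.get_image("top")[120:230,210:300,::-1];cv2.imwrite("pics/t2.png",cv2.resize(b,None,fx=5,fy=5,interpolation=cv2.INTER_CUBIC))
E
```

```text
8.4 [447.6  28.1  70.1] 19.401556353388482
```

View pics/w2.png

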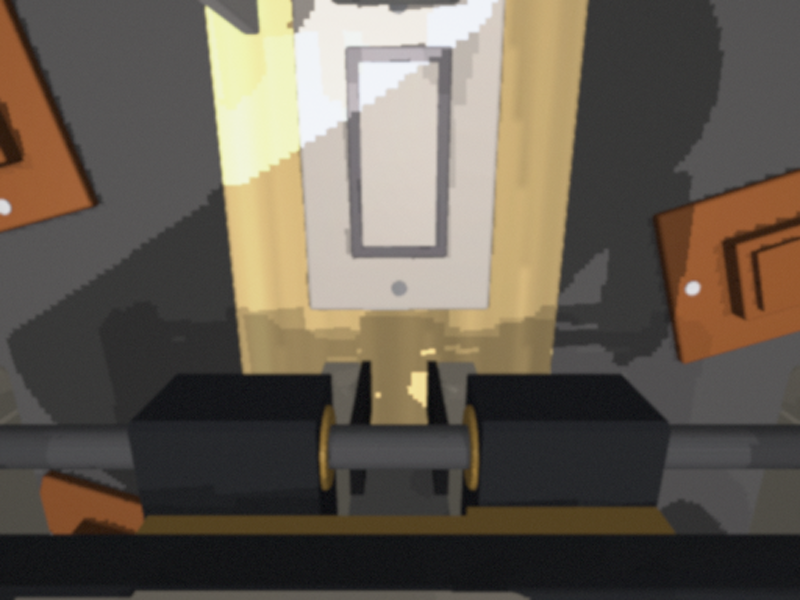

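The plate is now square to the bed. Its rear edge runs from (310,308) to (488,308), and the fingers (x 322–478) stand clear behind it.

```bash
python3 - <<'E'
from h import *
T=np.load("T2.npy");K,_=cam("top");K,C=cam("wrist",bot.sense())
th=np.radians(-2.57);Rm=np.array([[np.cos(th),-np.sin(th)],[np.sin(th),np.cos(th)]]);t=np.array([544.9,23.6])
for u,v in [(310,308),(488,308),(296,30),(503,10)]:
    print(((ray((u/1.5625,v/1.5625),26,K,C)[:2]-t)@Rm).round(1))
print("tcp",((T[:2,3]-t)@Rm).round(1), np.degrees(np.arctan2(T[1,0],T[0,0])))
E
```

```text
[-75.7  33.5]
[-75.7 -35.2]
[20.1 33. ]
[ 25.9 -34.5]
tcp [-97.4   0.1] -2.5331429034812443
```

Call:
{"op": "play_rows", "data": {"rows": [[[0.22,0,0,1.2,0],[0.22,0,0,1.0,0],[0.22,0,0,0.4,0],[0.22,0.4,0,0,0],[0.22,0.4,0,0,0],[0.22,0.4,0,0,0],[0.22,0.4,0,0,0],[0.22,0.4,0,0,0],[0.22,0.4,0,0,0],[0.22,0.3,0,0,0],[0.22,0,0,0,0]]]}}

```text
t: 9.42
ee_pos: [474.9, 26.9, 44.2]
orientation: [-0.0, 1.0, -0.022, 0.0]
ft_force: [0.0, -0.5, -0.6]
gripper_width: 19.3
gripper_force: 0.0
```

Call:
{"op": "play_rows", "data": {"rows": [[[0.22,0.05,0,0,0],[0.22,0.05,0,0,0],[0.22,0.05,0,0,0],[0.22,0.05,0,0,0],[0.22,0,0,0,0]]]}}

```text
t: 9.83
ee_pos: [476.0, 26.7, 44.0]
orientation: [0.0, 1.0, -0.022, -0.0]
ft_force: [-0.6, 0.1, 0.7]
gripper_width: 19.4
gripper_force: 0.6
```

Call:
{"op": "play_rows", "data": {"rows": [[[0.22,0.05,0,0,0],[0.22,0.05,0,0,0],[0.22,0,0,0,0]]]}}

```text
t: 10.08
ee_pos: [477.2, 26.7, 44.1]
orientation: [0.0, 1.0, -0.022, 0.0]
ft_force: [-0.9, -0.5, 0.7]
gripper_width: 19.4
gripper_force: 0.5
```

Call:
{"op": "play_rows", "data": {"rows": [[[0.22,0.05,0,0,0],[0.22,0,0,0,0],[0.22,0,0,0,0]]]}}

```text
t: 10.33
ee_pos: [477.7, 26.7, 44.1]
orientation: [-0.0, 1.0, -0.022, 0.0]
ft_force: [-1.3, -0.2, 1.2]
gripper_width: 18.9
gripper_force: 0.5
```

Call:
{"op": "play_rows", "data": {"rows": [[[0.22,0.05,0,0,0],[0.22,0,0,0,0],[0.22,0,0,0,0]]]}}

```text
t: 10.58
ee_pos: [477.9, 26.7, 44.0]
orientation: [0.0, 1.0, -0.022, -0.0]
ft_force: [-2.2, -0.1, 1.9]
gripper_width: 19.3
gripper_force: 1.4
```

Call:
{"op": "play_rows", "data": {"rows": [[[0.22,0.05,0,0,0],[0.22,0,0,0,0],[0.22,0,0,0,0]]]}}

```text
t: 10.83
ee_pos: [478.0, 26.6, 44.0]
orientation: [0.0, 1.0, -0.022, -0.001]
ft_force: [-4.7, 2.2, 3.8]
gripper_width: 19.2
gripper_force: 2.7
```

```bash
python3 - <<'E'
from h import *
s=bot.sense();print(s["ee_pos"].round(1),s["ft_force"].round(1));T=tool(s)
a=optics.get_image("wrist");cv2.imwrite("pics/w3.png",cv2.resize(a[:,:,::-1],(800,600),interpolation=cv2.INTER_CUBIC))
E
```

```text
[478.   26.6  44. ] [-4.7  2.2  3.8]
```

View pics/w3.png

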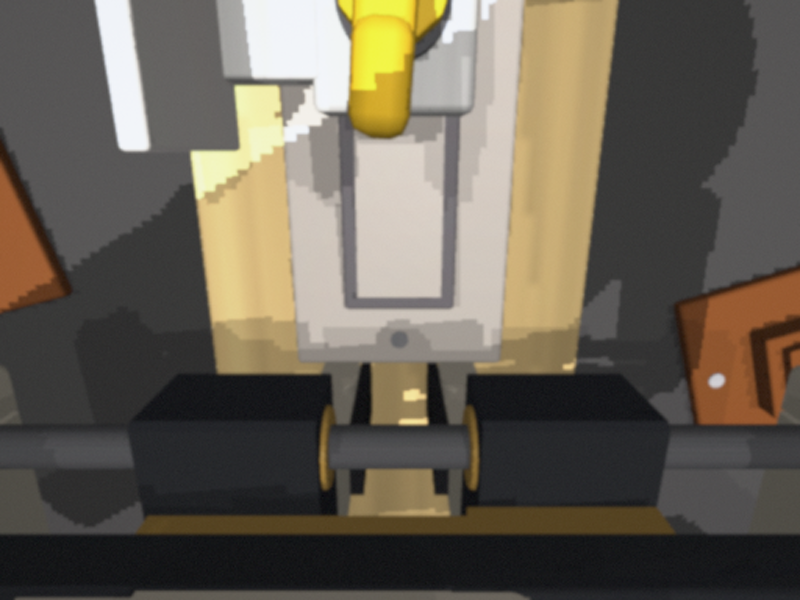

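The plate has stalled against the fence. Its rear edge is level, from (298,360) to (499,360), and the push force rises to about 5 N without further motion.

Call:
{"op": "play_rows", "data": {"rows": [[[0.2,-0.5,0,0,0],[0.2,-1,0,0,0],[0.2,-0.5,0,-1,0],[0.2,0,0,-3,0],[0.2,0,0,-3,0],[0.2,0,0,-3,0],[0.2,0,0,-2,0],[0.2,2.6,0,0,2],[0.2,2.6,0,0,2],[0.2,2.6,0,0,0],[0.2,2.6,0,0,0],[0.2,2.6,0,0,0],[0.2,0,0,0,0],[0.2,0,0,0,0]]]}}

```text
t: 12.05
ee_pos: [588.2, 15.3, 164.1]
orientation: [0.0, 0.998, -0.057, -0.0]
ft_force: [-0.4, 0.0, 0.3]
gripper_width: 17.6
gripper_force: 0.0
```

```bash
python3 - <<'E'
from h import *
s=bot.sense();T=tool(s);np.save("T4.npy",T);print(s["t"],s["ee_pos"].round(1),s["gripper_width"],s["qpos"].round(2),np.degrees(np.arctan2(T[1,0],T[0,0])),s["torque"])
K,C=cam("wrist",s)
a=optics.get_image("wrist")
print("screw px",[(1.5625*proj(np.array(p),K,C)).round() for p in [[587.9,21.6,107],[587.9,21.6,64]]])
cv2.imwrite("pics/w4.png",cv2.resize(a[:,:,::-1],(800,600),interpolation=cv2.INTER_CUBIC))
b=optics.get_image("top")[110:230,200:310,::-1];cv2.imwrite("pics/t4.png",cv2.resize(b,None,fx=5,fy=5,interpolation=cv2.INTER_CUBIC))
E
```

```text
12.05 [588.2  15.3 164.1] 17.63781412573119 [ 0.36  0.29 -0.3   0.   -0.99  1.1 ] -6.562066708465972 [-0.03500558  0.23413654 -0.04604834]
screw px [array([383., 350.]), array([385., 317.])]
```

View pics/w4.png

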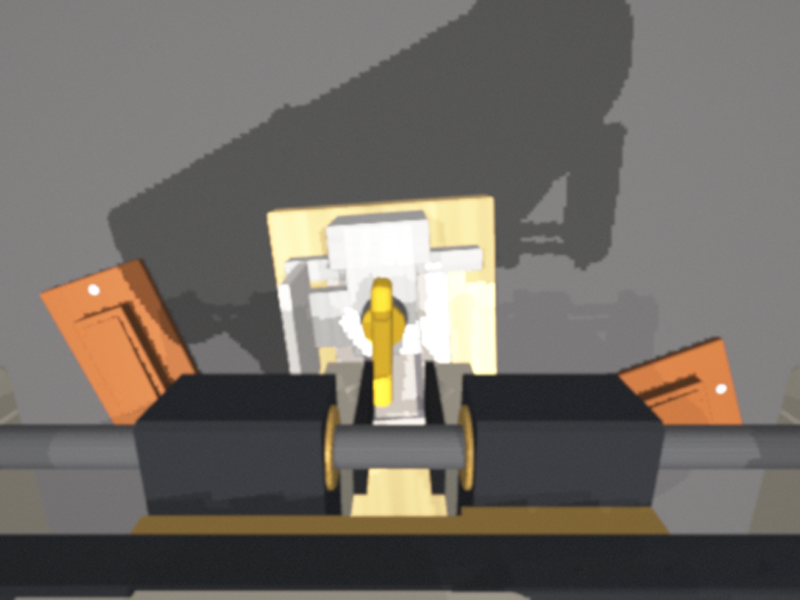

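The blade is centred at (382,342) and vertical in the image, so the tool is aligned with it. It matches the projected screw axis at (383,350). I'll shift −6 mm in tool y and descend.

Call:
{"op": "play_rows", "data": {"rows": [[[0.2,0,-0.62,0,0],[0.2,0,0,1.5,0],[0.2,0,0,1.5,0],[0.2,0,0,1.3,0],[0.2,0,0,1.2,0],[0.2,0,0,1.0,0],[0.2,0,0,0,0],[0.2,0,0,0,0]]]}}

```text
t: 12.82
ee_pos: [588.2, 22.3, 101.8]
orientation: [-0.0, 0.998, -0.056, 0.001]
ft_force: [-8.2, 2.5, 19.4]
gripper_width: 17.4
gripper_force: 9.7
```

Call:
{"op": "play_rows", "data": {"rows": [[[0.2,0,0,-0.5,0],[0.2,0,0,0,0],[0.2,0,0,0,0],[0.2,0,0,0,0]]]}}

```text
t: 13.15
ee_pos: [588.5, 21.9, 104.0]
orientation: [-0.0, 0.998, -0.057, 0.0]
ft_force: [-0.2, 0.0, -0.3]
gripper_width: 17.4
gripper_force: 0.0
```

```bash
python3 - <<'E'
from h import *
s=bot.sense();print(s["t"],s["ee_pos"].round(1),s["ft_force"].round(1),s["torque"].round(3),s["gripper_force"])
a=optics.get_image("wrist")[150:384,120:400,::-1];b=optics.get_image("scene")[170:270,180:300,::-1]
a=cv2.resize(a,(560,468),interpolation=cv2.INTER_CUBIC)
cv2.imwrite("pics/w5.png",a);cv2.imwrite("pics/s5.png",cv2.resize(b,(720,600),interpolation=cv2.INTER_CUBIC))
E
```

```text
13.15 [588.5  21.9 104. ] [-0.2  0.  -0.3] [-0.058  0.181 -0.012] 0.0
```

View pics/s5.png

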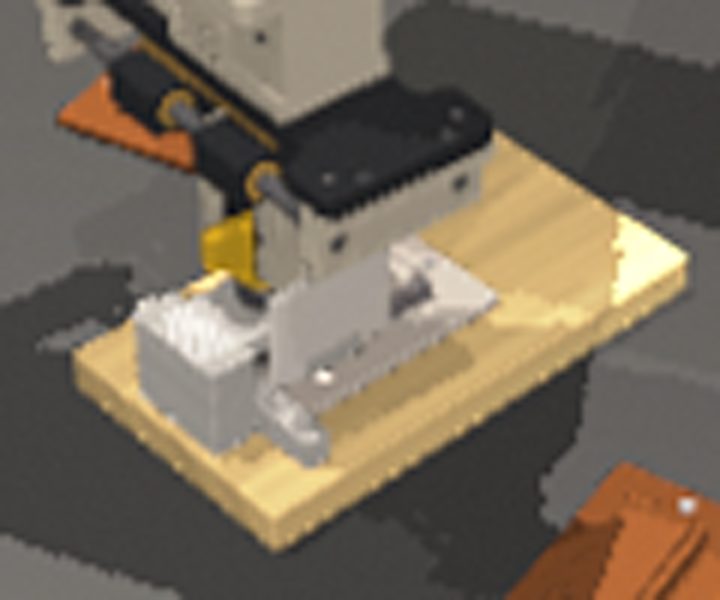

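The fingers straddle the yellow blade just above its hub, and nothing touches the guard. I'm closing on it.

Call:
{"op": "play_rows", "data": {"rows": [[[0.05,0,0,0,0],[0.05,0,0,0,0],[0.05,0,0,0,0],[0.05,0,0,0,0],[0.05,0,0,0,0],[0.05,0,0,0,0]]]}}

```text
t: 13.75
ee_pos: [588.7, 22.6, 103.7]
orientation: [-0.001, 0.998, -0.057, 0.0]
ft_force: [-1.2, 6.2, -0.6]
gripper_width: 8.8
gripper_force: 29.9
```

Call:
{"op": "play_rows", "data": {"rows": [[[0.05,0,0,0,2],[0.05,0,0,0,2],[0.05,0,0,0,2],[0.05,0,0,0,2],[0.05,0,0,0,2],[0.05,0,0,0,2],[0.05,0,0,0,2],[0.05,0,0,0,2],[0.05,0,0,0,0],[0.05,0,0,0,0]]]}}

```text
t: 14.58
ee_pos: [588.7, 22.5, 103.7]
orientation: [-0.0, 0.981, -0.195, -0.0]
ft_force: [-1.1, 5.2, -1.0]
gripper_width: 9.0
gripper_force: 30.0
```

```bash
cat > st.py <<'E'
from h import *
s=bot.sense();T=tool(s);print(round(s["t"],2),"yaw",round(np.degrees(np.arctan2(T[1,0],T[0,0])),2),s["ee_pos"].round(1),"F",s["ft_force"].round(1),"M",s["torque"].round(3),"q6",s["qpos"][5].round(3),"e6",s["effort"][5].round(3),s["gripper_width"].round(1),s["gripper_force"])
E
python3 st.py
```

```text
Traceback (most recent call last):
  File "st.py", line 2, in <module>
    s=bot.sense();T=tool(s);print(round(s["t"],2),"yaw",round(np.degrees(np.arctan2(T[1,0],T[0,0])),2),s["ee_pos"].round(1),"F",s["ft_force"].round(1),"M",s["torque"].round(3),"q6",s["qpos"][5].round(3),"e6",s["effort"][5].round(3),s["gripper_width"].round(1),s["gripper_force"])
                                                                                                                                                                                                                                        ^^^^^^^^^^^^^^^^^^^^^^^^
AttributeError: 'float' object has no attribute 'round'
```

```bash
sed -i 's/s\["gripper_width"\].round(1)/round(s["gripper_width"],1)/' st.py; python3 st.py
```

```text
14.58 yaw -22.5 [588.7  22.5 103.7] F [-1.1  5.2 -1. ] M [1.874 0.532 0.031] q6 0.81 e6 -0.144 9.0 29.971806406974792
```

Call:
{"op": "play_rows", "data": {"rows": [[[0.05,0,0,0,2],[0.05,0,0,0,2],[0.05,0,0,0,2],[0.05,0,0,0,2],[0.05,0,0,0,0],[0.05,0,0,0,0]]]}}

```text
t: 15.08
ee_pos: [588.7, 22.5, 103.7]
orientation: [-0.0, 0.965, -0.263, -0.0]
ft_force: [-1.6, 5.5, 0.1]
gripper_width: 9.0
gripper_force: 30.0
```

```bash
python3 st.py
```

```text
15.08 yaw -30.5 [588.7  22.5 103.7] F [-1.6  5.5  0.1] M [1.785 0.482 0.051] q6 0.67 e6 -0.149 9.0 29.974637031555176
```

Call:
{"op": "play_rows", "data": {"rows": [[[0.05,0,0,0,2],[0.05,0,0,0,2],[0.05,0,0,0,2],[0.05,0,0,0,2],[0.05,0,0,0,0],[0.05,0,0,0,0]]]}}

```text
t: 15.58
ee_pos: [588.6, 22.4, 103.7]
orientation: [-0.0, 0.944, -0.33, -0.0]
ft_force: [-1.0, 5.6, -0.3]
gripper_width: 8.8
gripper_force: 30.0
```

```bash
python3 st.py
```

```text
15.58 yaw -38.49 [588.6  22.4 103.7] F [-1.   5.6 -0.3] M [1.802 0.555 0.109] q6 0.531 e6 -0.145 8.8 29.972383975982666
```

Call:
{"op": "play_rows", "data": {"rows": [[[0.05,0,0,0,2],[0.05,0,0,0,2],[0.05,0,0,0,2]]]}}

```text
t: 15.83
ee_pos: [588.6, 22.4, 103.7]
orientation: [-0.0, 0.925, -0.379, -0.0]
ft_force: [-0.9, 4.6, 0.6]
gripper_width: 8.7
gripper_force: 30.0
```

```bash
python3 st.py
```

```text
15.83 yaw -44.55 [588.6  22.4 103.7] F [-0.9  4.6  0.6] M [1.797 0.539 0.164] q6 0.425 e6 0.483 8.7 30.04307448863983
```

Call:
{"op": "play_rows", "data": {"rows": [[[0.05,0,0,0,2],[0.05,0,0,0,2],[0.05,0,0,0,2]]]}}

```text
t: 16.08
ee_pos: [588.6, 22.3, 103.7]
orientation: [-0.0, 0.904, -0.427, -0.0]
ft_force: [-1.5, 4.8, -0.7]
gripper_width: 9.1
gripper_force: 30.0
```

```bash
python3 st.py
```

```text
16.08 yaw -50.56 [588.6  22.3 103.7] F [-1.5  4.8 -0.7] M [1.777 0.618 0.194] q6 0.32 e6 0.472 9.1 30.04323184490204
```

Call:
{"op": "play_rows", "data": {"rows": [[[0.05,0,0,0,2],[0.05,0,0,0,2],[0.05,0,0,0,2]]]}}

```text
t: 16.33
ee_pos: [588.5, 22.3, 103.7]
orientation: [-0.0, 0.881, -0.474, -0.0]
ft_force: [-1.8, 5.5, -0.7]
gripper_width: 8.8
gripper_force: 30.0
```

```bash
python3 st.py
```

```text
16.33 yaw -56.56 [588.5  22.3 103.7] F [-1.8  5.5 -0.7] M [1.738 0.615 0.171] q6 0.215 e6 0.471 8.8 30.04329264163971
```

Call:
{"op": "play_rows", "data": {"rows": [[[0.05,0,0,0,2],[0.05,0,0,0,2],[0.05,0,0,0,2]]]}}

```text
t: 16.58
ee_pos: [588.5, 22.3, 103.7]
orientation: [-0.0, 0.855, -0.519, -0.0]
ft_force: [-1.5, 5.0, 0.1]
gripper_width: 9.1
gripper_force: 30.0
```

```bash
python3 st.py
```

```text
16.58 yaw -62.56 [588.5  22.3 103.7] F [-1.5  5.   0.1] M [1.721 0.71  0.198] q6 0.111 e6 0.471 9.1 30.04369229078293
```

Call:
{"op": "play_rows", "data": {"rows": [[[0.05,0,0,0,2],[0.05,0,0,0,2],[0.05,0,0,0,2],[0.05,0,0,0,2]]]}}

```text
t: 16.92
ee_pos: [588.4, 22.3, 103.7]
orientation: [-0.0, 0.816, -0.578, -0.0]
ft_force: [-1.4, 5.6, 0.2]
gripper_width: 8.5
gripper_force: 30.0
```

```bash
python3 st.py
```

```text
16.92 yaw -70.56 [588.4  22.3 103.7] F [-1.4  5.6  0.2] M [1.747 0.74  0.183] q6 -0.029 e6 0.471 8.5 30.043954253196716
```

Call:
{"op": "play_rows", "data": {"rows": [[[0.05,0,0,0,2],[0.05,0,0,0,2],[0.05,0,0,0,2],[0.05,0,0,0,2]]]}}

```text
t: 17.25
ee_pos: [588.4, 22.3, 103.7]
orientation: [-0.0, 0.774, -0.633, -0.0]
ft_force: [-2.0, 4.3, 0.1]
gripper_width: 8.7
gripper_force: 30.1
```

```bash
python3 st.py
```

```text
17.25 yaw -78.56 [588.4  22.3 103.7] F [-2.   4.3  0.1] M [1.787 0.852 0.278] q6 -0.169 e6 0.439 8.7 30.058733224868774
```

Call:
{"op": "play_rows", "data": {"rows": [[[0.05,0,0,0,2],[0.05,0,0,0,2],[0.05,0,0,0,2]]]}}

```text
t: 17.5
ee_pos: [588.4, 22.3, 103.7]
orientation: [0.0, 0.74, -0.673, -0.0]
ft_force: [-1.0, 4.6, -0.1]
gripper_width: 8.7
gripper_force: 30.1
```

```bash
python3 st.py
```

```text
17.5 yaw -84.55 [588.4  22.3 103.7] F [-1.   4.6 -0.1] M [1.786 0.876 0.285] q6 -0.273 e6 0.408 8.7 30.074186325073242
```

Call:
{"op": "play_rows", "data": {"rows": [[[0.05,0,0,0,2],[0.05,0,0,0,2],[0.05,0,0,0,1]]]}}

```text
t: 17.75
ee_pos: [588.3, 22.3, 103.7]
orientation: [0.0, 0.71, -0.704, -0.0]
ft_force: [-2.2, 5.6, 0.4]
gripper_width: 9.0
gripper_force: 30.1
```

```bash
python3 st.py
```

```text
17.75 yaw -89.57 [588.3  22.3 103.7] F [-2.2  5.6  0.4] M [1.773 0.933 0.288] q6 -0.361 e6 -0.266 9.0 30.087038576602936
```

Call:
{"op": "play_rows", "data": {"rows": [[[0.22,0,0,0,0],[0.22,0,0,0,0],[0.22,0,0,0,0],[0.22,0,0,0,0],[0.22,0,0,-0.5,0],[0.22,0,0,-1,0],[0.22,0,0,-2,0],[0.22,0,0,-3,0],[0.22,0,0,-3,0],[0.22,0,0,-3,0],[0.22,0,0,0,0],[0.22,0,0,0,0]]]}}

```text
t: 18.75
ee_pos: [589.8, 21.9, 232.3]
orientation: [-0.002, 0.71, -0.704, 0.001]
ft_force: [-0.1, 0.2, -0.9]
gripper_width: 19.2
gripper_force: 0.0
```

```bash
python3 st.py; python3 - <<'E'
from h import *
a=optics.get_image("wrist");b=optics.get_image("scene")[150:290,160:330,::-1]
cv2.imwrite("pics/fin.png",np.hstack([cv2.resize(a[:,:,::-1],(400,300)),cv2.resize(b,(364,300),interpolation=cv2.INTER_CUBIC)]))
E
```

```text
18.75 yaw -89.5 [589.8  21.9 232.3] F [-0.1  0.2 -0.9] M [-0.024  0.141  0.018] q6 -0.36 e6 0.002 19.2 0.0
```

View pics/fin.png

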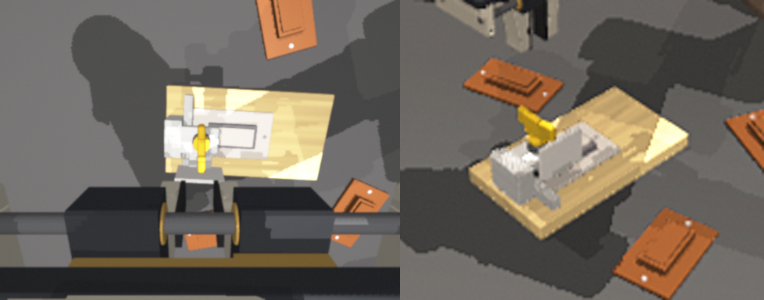

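The plate is against the fence and square, at about (240,138) in the left half. The blade at (202,148) has turned roughly a quarter turn, the guard is intact and the robot is clear.

```bash
python3 -c "
from station import bot
print(bot.sign_off())"
```

```text
the job is handed in; nothing more can be done
None
```

The job is handed in, though the judge returned no verdict: the plate sits square against the fence, and the wing screw, turned about 83° clockwise, clamps it at roughly 17 N (estimated from joint torque). The guard showed no sign of contact, and no move went near the cup, tin or ball; the robot's clock stood at about 19 s.

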